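# Comb jumbo crayons into their tray grooves

## Robot

A 6-joint arm with a two-finger parallel gripper is mounted at the origin on the work surface. World frame = base frame: x ahead of the robot, y to its left, z up, the work surface at z = 0. Lengths are in m, angles in rad, forces in N, time in s.
With the tool pointing down it reaches from about 0.25 to 0.775 m from the base axis. Payload 4 kg.
Tool frame: the origin (TCP) lies midway between the tips of the shut fingers; the grasp point (between the pads) lies 19 mm behind it; x points along the fingers, y is the direction in which the jaws open and shut, and the axes are right-handed (so a half turn about x gives the same grasp; the last joint's range is limited). The gripper opens to 85 mm and grips with 20 to 120 N. Pads are 22 mm wide; open, the fingers measure 114 mm over their backs; the gripper's body (76 mm by 85 mm) begins 54 mm behind the grasp point. The pads swing forward as they close: fully open they stand 13 mm farther back than shut.
Start: joints at [-1.309, 0.087, 1.371, -0, 1.684, -0.103], TCP at [0.196, -0.514, 0.198] pointing down, gripper open.
Joint ranges: [-3.1, 3.1], [-0.76, 2.03], [0.27, 2.55], [-1.08, 4.22], [0.17, 2.65], [-2.57, 2.57]. Speed limits (rad/s): [2.79, 2.79, 3.14, 3.14, 3.14, 3.14].

## Interface

Orientations are given as a unit quaternion [w, x, y, z].
In Python, from plant import r gives the robot as it stands. The module is installed in compiled form; this text tells all that it offers.
- The arm moves only by the tool servo_tool, never from a script. Its argument "series" is one flat list of numbers, 5 for each row, row after row: the gripper command: -1 is shut, 1 is fully open, values between are in proportion, then the shift along the tool's x, y, z scaled (see below), then the turn about the tool's x scaled (see below). A call has 1 to 20 rows; each row is the pose to reach, as a shift and turn from the pose commanded when the call began, along the tool's axes at that moment; what a row does not reach only later rows make up. The controller multiplies each number of a shift by 0.75 m and each number of a turn by 90 degrees. A row lasts 1/8 s, in which the tool goes at most 62.5 mm and 10.7 degrees, less where a joint would pass 70% of its speed; a pose out of reach is approached as far as the arm can. A call with a number of a shift or a turn outside -1 to 1 is refused whole. A call with a gripper value outside its range is refused whole. The fingers move at their own pace and stop on an object; the grip force is fixed at half the most. Time passes only in rows, so rows that repeat a pose let the fingers close. It gives the time, the measured TCP pose, the force and the opening at its end, in the units of the state.
- r.sense(): the state, without advancing time (a new reading comes with each control period).
- r.grab_frame(name): name is "scene" or "top"; returns a dict with "image" (480x640x3 uint8, red, green, blue), "vfov" (degrees; the focal length in pixels is half the picture's height over the tangent of half this angle, whatever the lens; pixels are square), "cx", "cy" (the principal point, pixels), "R" (3x3) and "t" (3): a world point X has camera coordinates R X + t. Camera axes: x right, y down, z forward; pixel columns grow to the right and rows downward; lengths in m; the calibration is good to about 2 mm. A picture is of the moment at which its call begins. There is no depth.
- r.close_job(): hands the job in, once; it reports no verdict.
The state is a dict: "time_s": time; "joint_positions": joint angles; "dq": joint speeds; "tau": joint torques, N m; "tool_pos": TCP position; "tcp_rot": TCP orientation; "force": force on the tool from outside, world axes, zero at the start; "ft_torque": the same for the moment, N m; "finger_gap": opening from 0.0 (shut) to 1.0 (fully open).
Only numpy, scipy, OpenCV 4.12 (cv2) and the standard library are available. Lean on these libraries where they do the work, as an engineer would, in place of code of your own. Each camera call takes 0.05 s, during which the arm holds its last target.

## Task

Three jumbo crayons lie askew on top of the ridges of the grooved tray. Take the red rake by its wooden handle and comb it gently across the ridges so that every crayon turns parallel and drops fully into a groove; move the crayons with the rake only, never with the gripper or arm. Then set the rake back upright on its rest and let go, leaving the marker, foam block and scissors alone.

Things in the scene. Friction and masses are not known exactly. Their poses are not given: they have to be found in the camera images.
- tray: Fixed dark blue-grey tray, 162 x 230 mm outside, 30 mm high. Origin: centre of its underside. Its x axis runs along the grooves, y across them. Inside it measures 150 (x) x 218 (y) mm between 6 mm walls. Nine grooves along x, at y = -100, -75, ... +100 mm: each 18 mm wide and 15 mm deep, with its floor 5 mm above the origin. The ridges between them are 7 mm wide with rounded crests, tops 20 mm above the origin; the walls stand 10 mm above the ridges.
- rake_grip (a point): Centre of the rake's wooden handle, an upright plate 80 (x) x 18 (y) x 62 (z) mm to be grasped across its 18 mm. The handle stands on a red bar 190 (x) x 28 (y) x 12 (z) mm, whose underside lies 43 mm below this point (handle bottom, the bar's top, 31 mm below). x runs along the bar and the row of tines, y is the combing direction (either way), z up. The rake weighs about 0.14 kg and is loose.
- rake_tips (a point): Middle of the row of the rake's tine tips, 79 mm straight below the handle's centre. Six round steel tines, 7 mm thick, 20 mm apart along x (the row is 107 mm wide over all), reach 36 mm below the bar, with half-round tips; drawn with the tips 1 to 3 mm above the ridge tops they push unseated crayons and pass over seated ones. A crayon can bind between tines and ridge for a moment: ease back about 8 mm, then go on.
- rake: The rake; its origin is the centre of the underside of its red bar, axes as for rake_grip.
- rest: Fixed wooden rest for the rake, origin at the centre of its underside: base plate 200 (x) x 60 (y) x 6 mm with two blocks, 30 (x) x 60 (y) mm, centred at x = -83 and +83 mm, tops 50 mm above the origin. The rake starts with the two ends of its bar on the blocks, its x along the rest's x, the tines hanging between the blocks.
- rest_top (a point): Centre of the rest at the height of its block tops (50 mm above the table): where the middle of the bar's underside belongs.
- marker: Black marker lying at the far side, 145 mm long; leave it alone.
- foam: White L-shaped foam block, about 120 x 105 x 22 mm; leave it alone.
- scissors: Scissors with blue handles lying flat, about 195 mm long; leave them alone.
- crayon1_center (a point): Centre of crayon 1: loose round yellow wax crayon with two black bands, 15 mm thick and 120 mm long, x along its length (the other axes turn as it rolls), about 22 g, waxy and slippery (friction about 0.3). It starts lying askew across the ridge tops, centre 27.5 mm above the tray's underside; lying in a groove its centre is 12.5 mm above it and its top is level with the ridges.
- crayon2_center (a point): Centre of crayon 2: loose round orange wax crayon with two black bands, 15 mm thick and 120 mm long, x along its length (the other axes turn as it rolls), about 22 g, waxy and slippery (friction about 0.3). It starts lying askew across the ridge tops, centre 27.5 mm above the tray's underside; lying in a groove its centre is 12.5 mm above it and its top is level with the ridges.
- crayon3_center (a point): Centre of crayon 3: loose round green wax crayon with two black bands, 15 mm thick and 120 mm long, x along its length (the other axes turn as it rolls), about 22 g, waxy and slippery (friction about 0.3). It starts lying askew across the ridge tops, centre 27.5 mm above the tray's underside; lying in a groove its centre is 12.5 mm above it and its top is level with the ridges.
There are look-alikes about, which are no part of the job. Of the things like the part that bears crayon2_center, leave any that is blue; of the rest the larger one is meant.

How it is judged:
By the outcome, as a careful person would: the job done as asked, in the order asked, and still so for the second after the job is handed in, with the robot touching nothing.
It also fails if it takes over 54 s, if anything falls off the work surface, if the arm or the gripper's body presses on something with over 40 N, if the wrist force passes 120 N, or if a joint passes its speed limit or range.

## Working session

There is one attempt and no reset: what is moved stays moved. The work goes in short steps, Python scripts to look and compute and a tool call to move; the robot and the scene stay as the last step left them, time stands still between calls to the robot, and variables do not carry over. Pictures are saved under pics/ and viewed, and the job is handed in when it is done.

Besides the shell and the picture viewer there is one more tool, called after "Call:" by a JSON object that holds its "fn" and its "kwargs". servo_tool: Moves the arm, as the interface text tells. Shifts and turns lie within -1 to 1; 1 stands for 0.75 m of shift or 90 degrees of turn. Its arguments: {"type":"object","properties":{"series":{"type":"array","items":{"type":"number"}}},"required":["series"]}

```bash
mkdir -p pics
python3 - <<'E'
from plant import r
import cv2
for n in("scene","top"):
    f=r.grab_frame(n); cv2.imwrite(f"pics/{n}0.png",f["image"][:,:,::-1]); print(n,f["vfov"],f["cx"],f["cy"],f["R"],f["t"])
print(r.sense())
E
```

```text
scene 47.65596676124047 317.58765237872166 237.65030276058962 [[-0.32415246  0.9459527  -0.00993364]
 [ 0.8137781   0.27347464 -0.51281265]
 [-0.48237991 -0.17431326 -0.85844307]] [ 0.29793188 -0.37571252  1.22656968]
top 50.21416261742629 306.25250256947584 248.0802616187516 [[-0.00248954 -0.99997017  0.00731121]
 [-0.99205046  0.00154981 -0.12583114]
 [ 0.12581606 -0.00756635 -0.99202473]] [-0.11201998  0.54641679  1.131253  ]
{'time_s': 0.1, 'joint_positions': array([-1.30908234e+00,  8.78865850e-02,  1.37211858e+00,  3.65108309e-05,
        1.68360702e+00, -1.03112668e-01]), 'dq': array([ 0.00120221, -0.00174779, -0.00385544,  0.00019205,  0.00249345,
        0.00074067]), 'tau': array([ 2.15591368e-03, -3.53015649e+01, -3.14217567e+01, -1.47609721e-04,
        7.98626861e-03,  1.24796523e-05]), 'tool_pos': array([ 0.19609939, -0.51329742,  0.1969454 ]), 'tcp_rot': array([-0.12756013, -0.69533062, -0.1289857 ,  0.69541817]), 'force': array([0.57556683, 0.22123678, 0.11309715]), 'ft_torque': array([-0.00775269, -0.04763237, -0.0111293 ]), 'finger_gap': 0.9999006027559124}
```

View pics/scene0.png

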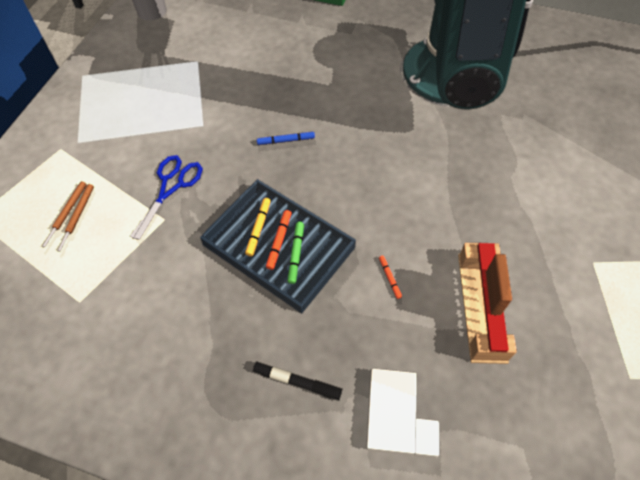

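View pics/top0.png

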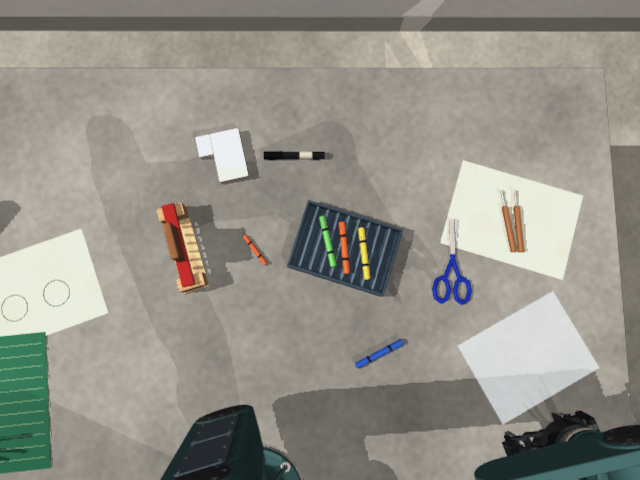

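The tray is near (347,248) in the top view, with the green, orange and yellow crayons on it. The rake on its rest is near (183,248). The small orange crayon at (255,250) and the blue one at (380,353) are look-alikes. I'll enlarge these areas.

Run:
```python
import cv2
t=cv2.imread("pics/top0.png"); s=cv2.imread("pics/scene0.png")
def c(i,x,y,w,h,k,n): cv2.imwrite(n,cv2.resize(i[y:y+h,x:x+w],None,fx=k,fy=k,interpolation=cv2.INTER_CUBIC))
c(t,280,190,130,112,6,"pics/t_tray.png")
c(t,145,190,80,110,5,"pics/t_rake.png")
c(s,195,170,170,150,4,"pics/s_tray.png")
c(s,440,230,90,145,4,"pics/s_rake.png")
```

```text
(no output)
```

View pics/t_tray.png

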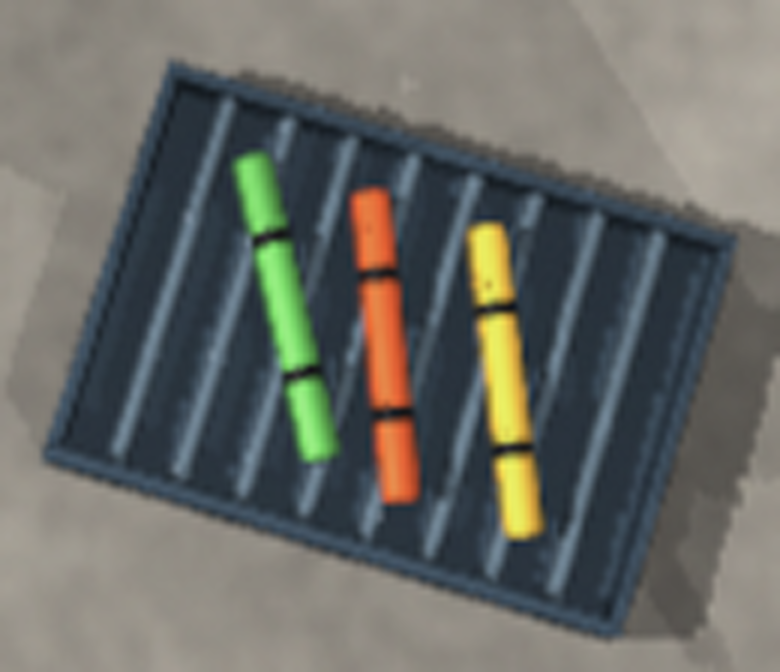

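View pics/t_rake.png

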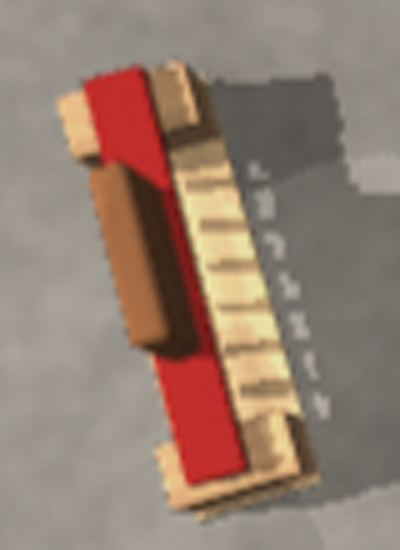

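View pics/s_tray.png

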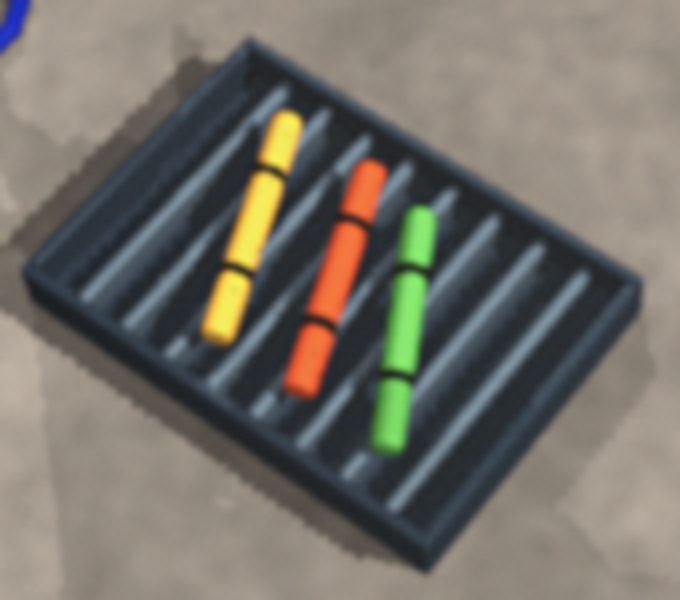

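View pics/s_rake.png

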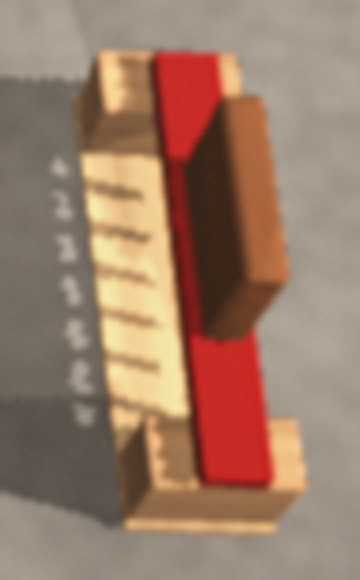

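```bash
cat > h.py <<'E'
import numpy as np, cv2
from scipy.optimize import least_squares
C={"scene":(47.65596676124047,317.58765237872166,237.65030276058962,[[-0.32415246,0.9459527,-0.00993364],[0.8137781,0.27347464,-0.51281265],[-0.48237991,-0.17431326,-0.85844307]],[0.29793188,-0.37571252,1.22656968]),
"top":(50.21416261742629,306.25250256947584,248.0802616187516,[[-0.00248954,-0.99997017,0.00731121],[-0.99205046,0.00154981,-0.12583114],[0.12581606,-0.00756635,-0.99202473]],[-0.11201998,0.54641679,1.131253])}
def proj(n,X):
    v,cx,cy,R,t=C[n]; f=240/np.tan(np.radians(v/2)); c=np.atleast_2d(X)@np.array(R).T+np.array(t)
    return np.c_[cx+f*c[:,0]/c[:,2],cy+f*c[:,1]/c[:,2]]
def ray(n,uv,z):
    v,cx,cy,R,t=C[n]; f=240/np.tan(np.radians(v/2)); R=np.array(R);t=np.array(t)
    uv=np.atleast_2d(uv); d=np.c_[(uv[:,0]-cx)/f,(uv[:,1]-cy)/f,np.ones(len(uv))]@R; o=-R.T@t
    return o+d*((z-o[2])/d[:,2])[:,None]
def crop(c,x,y,k): return (np.array(c,float)+.5)/k-.5+np.array([x,y])
E
python3 - <<'E'
from h import *
t=lambda c:crop(c,280,190,6); s=lambda c:crop(c,195,170,4)
def rep(n,P):
    P=P[:,:2]; print(n,(P*1000).round(1).tolist(),"mean",(P.mean(0)*1000).round(1))
    e=[np.roll(P,-1,0)-P][0]; print("  len",(np.linalg.norm(e,axis=1)*1000).round(1),"ang",np.degrees(np.arctan2(e[:,1],e[:,0])).round(1))
rep("tray top",ray("top",t([(172,63),(737,238),(618,637),(45,458)]),.03))
rep("tray scene",ray("scene",s([(430,572),(25,275),(250,38),(640,280)]),.03))
a=lambda c:crop(c,145,190,5); b=lambda c:crop(c,440,230,4)
rep("bar top",ray("top",a([(85,80),(145,66),(245,470),(188,485)]),.062))
rep("bar scene",ray("scene",b([(203,485),(155,52),(218,55),(272,487)]),.062))
rep("hand top",ray("top",a([(92,165),(125,160),(168,340),(135,348)]),.124))
rep("hand scene",ray("scene",b([(228,97),(262,97),(288,280),(250,285)]),.124))
for n,T,S in(("green",[(254,165),(320,450)],[(421,218),(389,443)]),("orange",[(370,200),(402,490)],[(371,170),(301,387)]),("yellow",[(486,235),(524,527)],[(287,121),(218,334)])):
    rep(n+" top",ray("top",t(T),.03)); rep(n+" sc",ray("scene",s(S),.03))
E
```

```text
tray top [[658.8, -118.1], [590.1, -334.5], [437.8, -285.6], [506.0, -69.4]] mean [ 548.2 -201.9]
  len [227.1 160.  226.6 160.4] ang [-107.6  162.2   72.5  -17.7]
tray scene [[670.3, -111.9], [593.7, -331.9], [439.3, -286.3], [508.6, -70.6]] mean [ 553.  -200.2]
  len [232.9 161.  226.5 166.8] ang [-109.2  163.5   72.2  -14.3]
bar top [[639.3, 211.2], [645.7, 184.6], [464.3, 135.2], [457.8, 160.1]] mean [551.8 172.8]
  len [ 27.4 187.9  25.7 188.6] ang [ -76.6 -164.8  104.7   15.7]
bar scene [[649.9, 186.5], [465.9, 134.7], [458.9, 160.3], [642.3, 211.4]] mean [554.2 173.2]
  len [191.2  26.5 190.4  26. ] ang [-164.3  105.4   15.6  -73. ]
hand top [[589.6, 189.8], [591.7, 175.9], [515.2, 155.6], [511.9, 169.3]] mean [552.1 172.6]
  len [14.  79.1 14.1 80.3] ang [ -81.3 -165.1  103.7   14.8]
hand scene [[517.9, 157.4], [513.7, 169.8], [588.2, 191.0], [594.7, 178.1]] mean [553.6 174.1]
  len [13.1 77.5 14.5 79.5] ang [ 108.6   15.9  -63.3 -164.9]
green top [[618.8, -149.4], [508.8, -173.8]] mean [ 563.8 -161.6]
  len [112.6 112.6] ang [-167.5   12.5]
green sc [[509.0, -174.2], [620.1, -148.5]] mean [ 564.6 -161.4]
  len [114.1 114.1] ang [  13. -167.]
orange top [[605.1, -193.9], [493.5, -204.8]] mean [ 549.3 -199.3]
  len [112.1 112.1] ang [-174.4    5.6]
orange sc [[491.8, -204.9], [607.0, -194.1]] mean [ 549.4 -199.5]
  len [115.7 115.7] ang [   5.4 -174.6]
yellow top [[591.4, -238.2], [479.4, -250.8]] mean [ 535.4 -244.5]
  len [112.7 112.7] ang [-173.6    6.4]
yellow sc [[478.6, -251.7], [594.1, -238.3]] mean [ 536.3 -245. ]
  len [116.3 116.3] ang [   6.6 -173.4]
```

```bash
cat >> h.py <<'E'
from scipy.spatial.transform import Rotation as Ro
def go(r,p,yaw,up=None):
    """numbers to reach TCP p, with tool-y direction at world yaw deg (mod 180), tool down."""
    s=r.sense(); q=s["tcp_rot"]; R=Ro.from_quat([q[1],q[2],q[3],q[0]]).as_matrix()
    y0=np.degrees(np.arctan2(R[1,1],R[0,1]))
    d=((yaw-y0+90)%180)-90     # world yaw change
    v=R.T@(np.array(p)-s["tool_pos"])
    print("t",round(s["time_s"],2),"tcp",s["tool_pos"].round(4),"y0",round(y0,1),"tilt",R[2,0].round(4),"F",s["force"].round(1),"gap",round(s["finger_gap"],3),"j6",s["joint_positions"][5].round(2))
    print("  shift/.75:",(v/.75).round(4),"turn about tool x /90:",round(-d/90,4),"j",s["joint_positions"].round(2)); return R
E
python3 - <<'E'
from h import *; from plant import r
print(go(r,[.553,.173,.20],105.3).round(3))
E
```

```text
t 0.1 tcp [ 0.1961 -0.5133  0.1969] y0 -69.1 tilt -1.0 F [0.6 0.2 0.1] gap 1.0 j6 -0.1
  shift/.75: [-0.0025 -0.6851 -0.771 ] turn about tool x /90: 0.0623 j [-1.31  0.09  1.37  0.    1.68 -0.1 ]
[[-0.     0.357 -0.934]
 [ 0.002 -0.934 -0.357]
 [-1.    -0.002 -0.   ]]
```

Call:
{"fn": "servo_tool", "kwargs": {"series": [1,-0.003,-0.685,-0.771,0.062,1,-0.003,-0.685,-0.771,0.062,1,-0.003,-0.685,-0.771,0.062,1,-0.003,-0.685,-0.771,0.062,1,-0.003,-0.685,-0.771,0.062,1,-0.003,-0.685,-0.771,0.062,1,-0.003,-0.685,-0.771,0.062,1,-0.003,-0.685,-0.771,0.062,1,-0.003,-0.685,-0.771,0.062,1,-0.003,-0.685,-0.771,0.062,1,-0.003,-0.685,-0.771,0.062,1,-0.003,-0.685,-0.771,0.062,1,-0.003,-0.685,-0.771,0.062,1,-0.003,-0.685,-0.771,0.062,1,-0.003,-0.685,-0.771,0.062,1,-0.003,-0.685,-0.771,0.062]}}

```text
time_s: 2.1
tool_pos: [0.5528, 0.1712, 0.2004]
tcp_rot: [0.094, 0.701, 0.094, -0.701]
force: [0.4, -0.9, -0.5]
finger_gap: 0.999
```

Run:
```python
from h import *; from plant import r
go(r,[.553,.173,.076],105.3)
```

```text
t 2.1 tcp [0.5528 0.1712 0.2004] y0 -74.8 tilt -1.0 F [ 0.4 -0.9 -0.5] gap 0.999 j6 1.51
  shift/.75: [ 0.1659 -0.0023 -0.0008] turn about tool x /90: -0.0007 j [ 0.2   0.15  1.3  -0.    1.7   1.51]
```

Call:
{"fn": "servo_tool", "kwargs": {"series": [1,0.08,-0.002,-0.001,0,1,0.14,-0.002,-0.001,0,1,0.166,-0.002,-0.001,0,1,0.166,-0.002,-0.001,0,-1,0.166,-0.002,-0.001,0,-1,0.166,-0.002,-0.001,0,-1,0.166,-0.002,-0.001,0,-1,0.166,-0.002,-0.001,0,-1,0.166,-0.002,-0.001,0,-1,0.166,-0.002,-0.001,0]}}

```text
time_s: 3.35
tool_pos: [0.554, 0.1744, 0.0768]
tcp_rot: [0.094, 0.701, 0.094, -0.7]
force: [-0.4, 0.9, 5.5]
finger_gap: 0.19
```

Run:
```python
from h import *; from plant import r
go(r,[.553,.173,.17],105.3)
```

```text
t 3.35 tcp [0.554  0.1744 0.0768] y0 -74.7 tilt -1.0 F [-0.4  0.9  5.5] gap 0.19 j6 1.51
  shift/.75: [-0.1243  0.0015  0.0015] turn about tool x /90: 0.0004 j [0.21 0.21 1.48 0.   1.45 1.51]
```

Run:
```python
from h import *; from plant import r
go(r,[.5778,-.1138,.155],72.4)
```

```text
t 3.35 tcp [0.554  0.1744 0.0768] y0 -74.7 tilt -1.0 F [-0.4  0.9  5.5] gap 0.19 j6 1.51
  shift/.75: [-0.1045  0.379   0.0708] turn about tool x /90: 0.3659 j [0.21 0.21 1.48 0.   1.45 1.51]
```

Call:
{"fn": "servo_tool", "kwargs": {"series": [-1,-0.03,0,0,0,-1,-0.07,0,0,0,-1,-0.104,0,0,0,-1,-0.104,0.03,0.005,0.04,-1,-0.104,0.08,0.015,0.08,-1,-0.104,0.13,0.025,0.13,-1,-0.104,0.18,0.035,0.18,-1,-0.104,0.23,0.045,0.23,-1,-0.104,0.28,0.055,0.28,-1,-0.104,0.33,0.063,0.33,-1,-0.104,0.36,0.068,0.366,-1,-0.104,0.379,0.071,0.366,-1,-0.104,0.379,0.071,0.366]}}

```text
time_s: 4.97
tool_pos: [0.5771, -0.1143, 0.1533]
tcp_rot: [0.109, -0.698, 0.108, 0.699]
force: [0.2, 1.2, -0.8]
finger_gap: 0.191
```

Run:
```python
from h import *; from plant import r
go(r,[.5778,-.1138,.085],72.4)
for n in("scene","top"):
    f=r.grab_frame(n); cv2.imwrite(f"pics/{n}1.png",f["image"][:,:,::-1])
s=cv2.imread("pics/scene1.png")[100:350,180:480]; t=cv2.imread("pics/top1.png")[150:350,230:450]
cv2.imwrite("pics/c1.png",np.hstack([cv2.resize(s,(400,333)),cv2.resize(t,(366,333))]))
```

```text
t 4.97 tcp [ 0.5771 -0.1143  0.1533] y0 -107.6 tilt -1.0 F [ 0.2  1.2 -0.8] gap 0.191 j6 1.59
  shift/.75: [ 0.0911 -0.0009 -0.0007] turn about tool x /90: -0.0003 j [-0.29  0.19  1.35  0.    1.61  1.59]
```

View pics/c1.png

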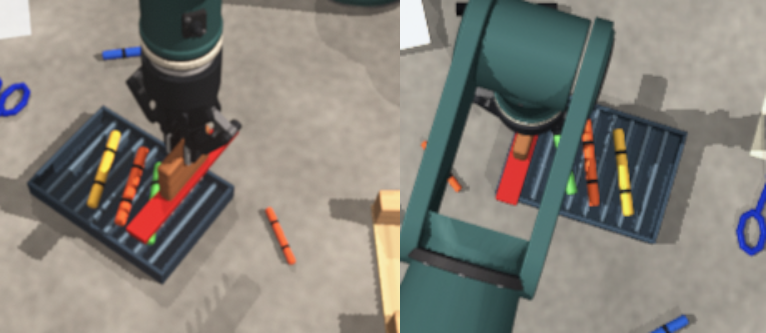

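The rake is held level above the +y end of the tray and lined up with the grooves, with all three crayons ahead of it. Next I'll lower it.

Call:
{"fn": "servo_tool", "kwargs": {"series": [-1,0.04,0,0,0,-1,0.07,-0.001,-0.001,0,-1,0.09,-0.001,-0.001,0,-1,0.09,-0.001,-0.001,0]}}

```text
time_s: 5.58
tool_pos: [0.5773, -0.1126, 0.0849]
tcp_rot: [0.108, -0.698, 0.108, 0.7]
force: [0.1, 0.3, -1.1]
finger_gap: 0.193
```

Run:
```python
from h import *; from plant import r
u=np.array([.302,.953]);c=np.array([.55,-.2015]);p=c+u*.02
go(r,[*p,.085],72.4)
f=r.grab_frame("scene"); s=f["image"][:,:,::-1][150:330,190:390]
cv2.imwrite("pics/c2.png",cv2.resize(s,None,fx=3.5,fy=3.3,interpolation=cv2.INTER_CUBIC))
```

```text
t 5.58 tcp [ 0.5773 -0.1126  0.0849] y0 -107.5 tilt -1.0 F [ 0.1  0.3 -1.1] gap 0.193 j6 1.59
  shift/.75: [-0.0001  0.0973 -0.0011] turn about tool x /90: 0.0006 j [-0.29  0.22  1.44  0.    1.48  1.59]
```

View pics/c2.png

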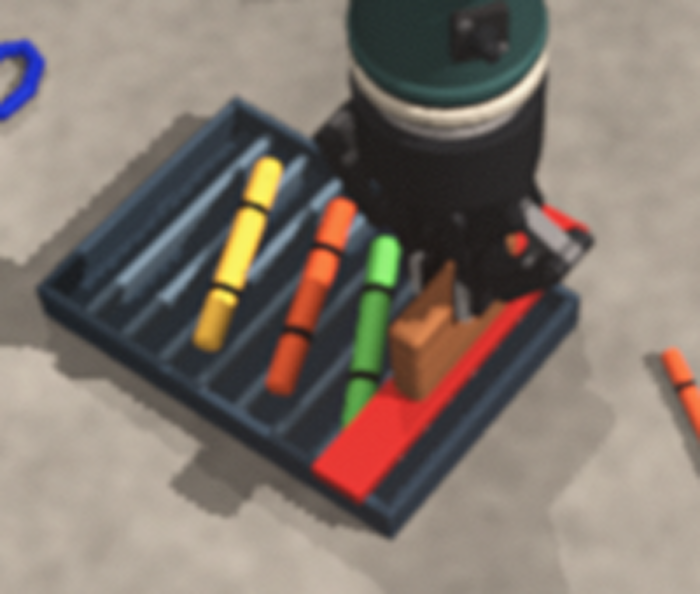

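The rake is down behind the green crayon, with its tips about 2 mm above the ridges. I'll start a slow comb toward tray -y.

Call:
{"fn": "servo_tool", "kwargs": {"series": [-1,0,0.006,0,0,-1,0,0.012,0,0,-1,0,0.018,0,0,-1,0,0.024,0,0,-1,0,0.03,0,0,-1,0,0.036,0,0,-1,0,0.042,0,0,-1,0,0.048,0,0,-1,0,0.054,0,0,-1,0,0.06,0,0,-1,0,0.066,0,0,-1,0,0.072,0,0]}}

```text
time_s: 7.12
tool_pos: [0.5617, -0.1654, 0.0863]
tcp_rot: [-0.108, 0.699, -0.108, -0.699]
force: [0.5, 0.6, -1.7]
finger_gap: 0.192
```

```bash
cat > look.py <<'E'
import sys
from h import *; from plant import r
u=np.array([.302,.953]);c=np.array([.55,-.2015])
s=r.sense(); d=s["tool_pos"][:2]-c; print("tray y of tines mm",(d@u*1000).round(1), "x",(d@np.array([.953,-.302])*1000).round(1))
go(r,[*(c+u*float(sys.argv[2])),.0855],72.4)
a=r.grab_frame("scene")["image"][:,:,::-1][160:320,195:365]
b=r.grab_frame("top")["image"][:,:,::-1][190:310,280:410]
cv2.imwrite(f"pics/{sys.argv[1]}.png",np.hstack([cv2.resize(a,(425,400),interpolation=2),cv2.resize(b,(375,400),interpolation=2)]))
E
python3 look.py d1 0.0
```

```text
tray y of tines mm 37.9 x 0.3
t 7.12 tcp [ 0.5617 -0.1654  0.0863] y0 -107.6 tilt -1.0 F [ 0.5  0.6 -1.7] gap 0.192 j6 1.5
  shift/.75: [0.0011 0.0506 0.0003] turn about tool x /90: -0.0002 j [-0.38  0.21  1.45 -0.    1.48  1.5 ]
```

View pics/d1.png

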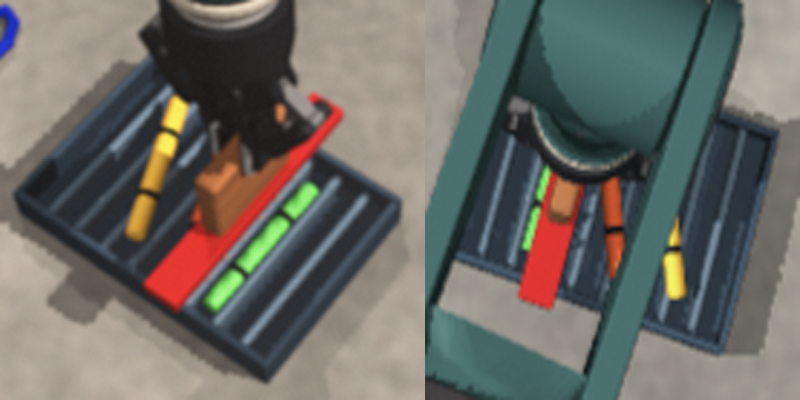

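The green crayon already lies parallel in a groove behind the rake. I'll carry on.

Call:
{"fn": "servo_tool", "kwargs": {"series": [-1,0.001,0.006,0,0,-1,0.001,0.012,0,0,-1,0.001,0.018,0,0,-1,0.001,0.024,0,0,-1,0.001,0.03,0,0,-1,0.001,0.036,0,0,-1,0.001,0.042,0,0,-1,0.001,0.048,0,0,-1,0.001,0.054,0,0,-1,0.001,0.06,0,0,-1,0.001,0.066,0,0]}}

```text
time_s: 8.6
tool_pos: [0.5467, -0.2126, 0.0855]
tcp_rot: [-0.108, 0.699, -0.108, -0.699]
force: [-0.1, -0.0, -1.8]
finger_gap: 0.194
```

```bash
python3 look.py d2 -.06
```

```text
tray y of tines mm -11.6 x 0.2
t 8.6 tcp [ 0.5467 -0.2126  0.0855] y0 -107.6 tilt -1.0 F [-0.1 -0.  -1.8] gap 0.194 j6 1.41
  shift/.75: [0.     0.0645 0.0003] turn about tool x /90: -0.0002 j [-0.47  0.22  1.45 -0.    1.48  1.41]
```

View pics/d2.png

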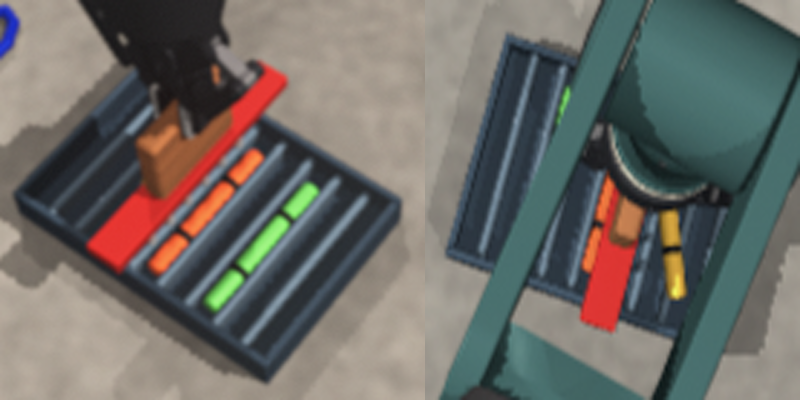

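Orange has dropped in as well, in a groove behind the rake. Yellow is next.

Call:
{"fn": "servo_tool", "kwargs": {"series": [-1,0,0.006,0,0,-1,0,0.012,0,0,-1,0,0.018,0,0,-1,0,0.024,0,0,-1,0,0.03,0,0,-1,0,0.036,0,0,-1,0,0.042,0,0,-1,0,0.048,0,0,-1,0,0.054,0,0,-1,0,0.06,0,0,-1,0,0.066,0,0]}}

```text
time_s: 10.07
tool_pos: [0.5348, -0.2549, 0.0878]
tcp_rot: [-0.112, 0.701, -0.104, -0.697]
force: [4.8, 11.6, 7.5]
finger_gap: 0.192
```

```bash
python3 look.py d3 -.09
```

```text
tray y of tines mm -55.4 x 1.7
t 10.07 tcp [ 0.5348 -0.2549  0.0878] y0 -107.6 tilt -0.9999 F [ 4.8 11.6  7.5] gap 0.192 j6 1.33
  shift/.75: [0.0025 0.0461 0.0022] turn about tool x /90: 0.0003 j [-0.55  0.22  1.43  0.01  1.48  1.33]
```

View pics/d3.png

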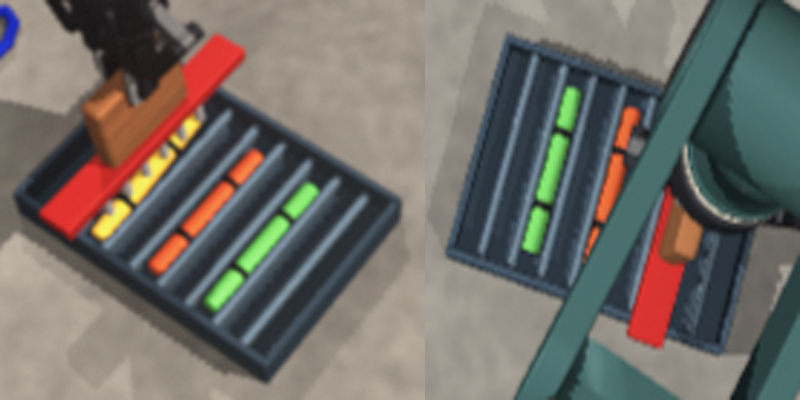

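Yellow is bound for the moment, with about 12 N of side force. I'll ease back.

Call:
{"fn": "servo_tool", "kwargs": {"series": [-1,0,-0.006,0,0,-1,0,-0.012,0,0,-1,0,-0.018,0,0,-1,0,-0.018,0,0]}}

```text
time_s: 10.68
tool_pos: [0.5355, -0.2469, 0.0849]
tcp_rot: [0.108, -0.698, 0.109, 0.699]
force: [-0.4, 0.2, -1.8]
finger_gap: 0.19
```

```bash
python3 look.py d4 -.09
```

```text
tray y of tines mm -47.7 x -0.1
t 10.68 tcp [ 0.5355 -0.2469  0.0849] y0 -107.6 tilt -1.0 F [-0.4  0.2 -1.8] gap 0.19 j6 1.35
  shift/.75: [-0.0007  0.0564 -0.0002] turn about tool x /90: -0.0001 j [-0.53  0.22  1.44 -0.    1.48  1.35]
```

View pics/d4.png

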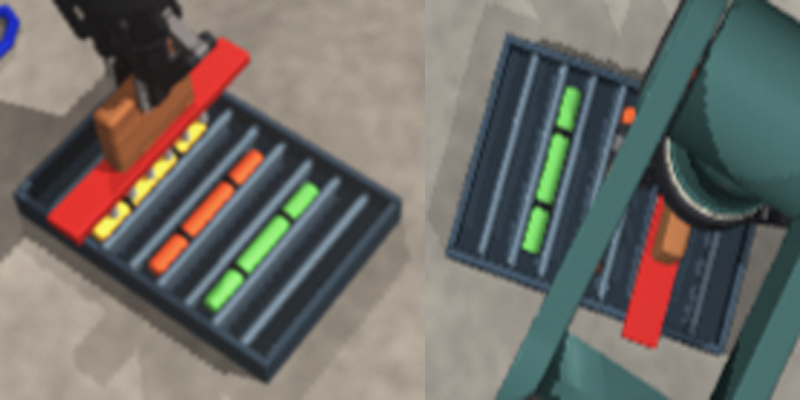

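Call:
{"fn": "servo_tool", "kwargs": {"series": [-1,-0.001,0.005,0,0,-1,-0.001,0.01,0,0,-1,-0.001,0.015,0,0,-1,-0.001,0.02,0,0,-1,-0.001,0.025,0,0,-1,-0.001,0.03,0,0]}}

```text
time_s: 11.52
tool_pos: [0.529, -0.2683, 0.0863]
tcp_rot: [-0.108, 0.699, -0.108, -0.699]
force: [0.3, -0.3, -0.8]
finger_gap: 0.191
```

```bash
python3 look.py d5 -.09
```

```text
tray y of tines mm -70.0 x 0.2
t 11.53 tcp [ 0.529  -0.2683  0.0863] y0 -107.6 tilt -1.0 F [ 0.3 -0.3 -0.8] gap 0.191 j6 1.31
  shift/.75: [0.001  0.0266 0.0003] turn about tool x /90: -0.0002 j [-0.56  0.23  1.43 -0.    1.48  1.31]
```

View pics/d5.png

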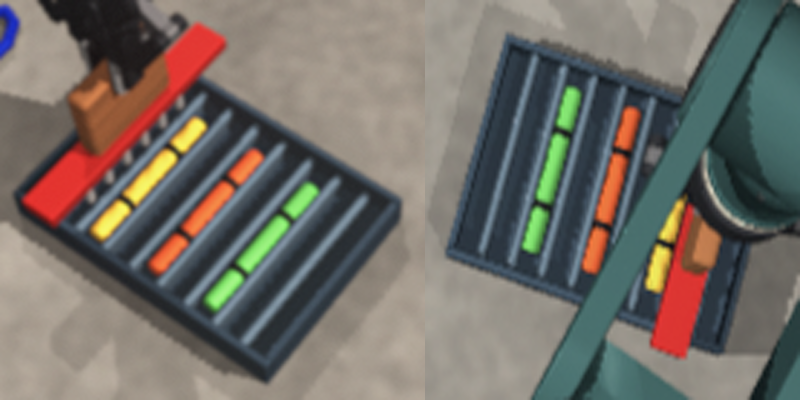

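All three are parallel and level with the ridges, and the rake passed over yellow with no force. I'll lift it and carry it back to the rest.

Run:
```python
from h import *; from plant import r
go(r,[.554,.1744,.16],105.3)
```

```text
t 11.62 tcp [ 0.529  -0.2685  0.0863] y0 -107.6 tilt -1.0 F [ 0.4  0.1 -1.9] gap 0.193 j6 1.31
  shift/.75: [-0.0985 -0.5729  0.1472] turn about tool x /90: -0.3661 j [-0.57  0.23  1.43 -0.    1.48  1.31]
```

Call:
{"fn": "servo_tool", "kwargs": {"series": [-1,-0.03,0,0,0,-1,-0.07,0,0,0,-1,-0.098,0,0,0,-1,-0.098,-0.04,0.01,-0.02,-1,-0.098,-0.09,0.023,-0.05,-1,-0.098,-0.14,0.036,-0.08,-1,-0.098,-0.19,0.049,-0.12,-1,-0.098,-0.24,0.062,-0.16,-1,-0.098,-0.29,0.075,-0.2,-1,-0.098,-0.34,0.088,-0.24,-1,-0.098,-0.39,0.101,-0.28,-1,-0.098,-0.44,0.114,-0.32,-1,-0.098,-0.49,0.127,-0.36,-1,-0.098,-0.54,0.139,-0.366,-1,-0.098,-0.565,0.145,-0.366,-1,-0.098,-0.573,0.147,-0.366,-1,-0.098,-0.573,0.147,-0.366]}}

```text
time_s: 13.75
tool_pos: [0.5542, 0.1742, 0.1596]
tcp_rot: [-0.094, -0.701, -0.094, 0.701]
force: [0.5, 0.3, -1.8]
finger_gap: 0.191
```

Run:
```python
from h import *; from plant import r
go(r,[.554,.1744,.077],105.3)
a=r.grab_frame("scene")["image"][:,:,::-1]
b=r.grab_frame("top")["image"][:,:,::-1]
cv2.imwrite("pics/e_s.png",a);cv2.imwrite("pics/e_t.png",b)
cv2.imwrite("pics/e1.png",np.hstack([cv2.resize(b[190:310,280:410],(400,370),interpolation=2),cv2.resize(a[170:320,200:360],(390,370),interpolation=2)]))
cv2.imwrite("pics/e2.png",cv2.resize(a[180:400,400:560],None,fx=2.7,fy=2.7,interpolation=2))
```

```text
t 13.75 tcp [0.5542 0.1742 0.1596] y0 -74.7 tilt -1.0 F [ 0.5  0.3 -1.8] gap 0.191 j6 1.51
  shift/.75: [ 1.102e-01 -4.000e-04  1.000e-04] turn about tool x /90: -0.0001 j [ 0.21  0.17  1.36 -0.    1.62  1.51]
```

View pics/e1.png

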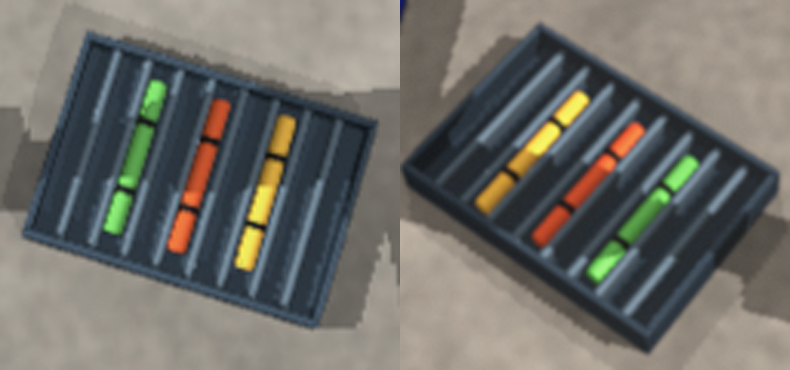

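View pics/e2.png

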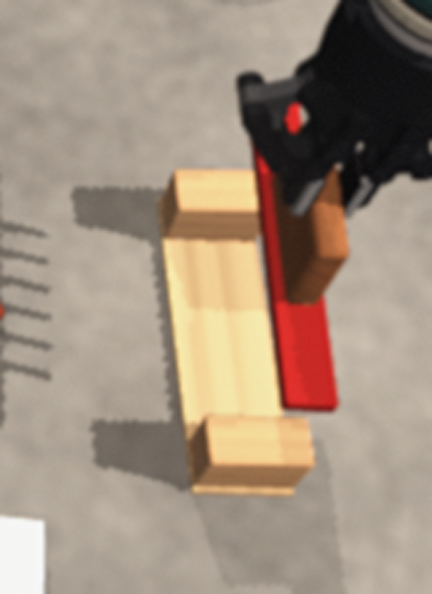

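All three crayons now lie in alternate grooves: green at (135,155), orange at (200,175) and yellow at (265,190) in the left crop. The rake hangs level over its rest, so I'll lower it most of the way.

Call:
{"fn": "servo_tool", "kwargs": {"series": [-1,0.04,0,0,0,-1,0.07,-0.0005,0,0,-1,0.095,-0.0005,0,0,-1,0.103,-0.0005,0,0,-1,0.103,-0.0005,0,0]}}

```text
time_s: 14.48
tool_pos: [0.5541, 0.1749, 0.0825]
tcp_rot: [-0.094, -0.701, -0.094, 0.701]
force: [-0.4, -1.3, -2.3]
finger_gap: 0.19
```

Run:
```python
from h import *; from plant import r
go(r,[.554,.1744,.0768],105.3)
a=r.grab_frame("scene")["image"][:,:,::-1]
cv2.imwrite("pics/f2.png",cv2.resize(a[220:390,430:550],None,fx=3.5,fy=3.5,interpolation=2))
k1=np.array([400/130,370/120]);k2=np.array([390/160,370/150])
for n,T,S in(("green",[(156,85),(115,230)],[(286,160),(203,278)]),("orange",[(221,104),(179,247)],[(234,127),(143,240)]),("yellow",[(286,119),(245,266)],[(181,96),(84,208)])):
    t=np.mean(T,0)/k1+[280,190]; s=np.mean(S,0)/k2+[200,170]
    f=lambda X:np.r_[proj("top",X)[0]-t,proj("scene",X)[0]-s]
    o=least_squares(f,[.55,-.2,.02]); d=o.x[:2]-[.55,-.2015]
    print(n,(o.x*1000).round(1),"tray xy",(1000*d@np.array([[.953,.302],[-.302,.953]])).round(1),"res px",o.fun.round(1))
```

```text
t 14.47 tcp [0.5541 0.1749 0.0825] y0 -74.7 tilt -1.0 F [-0.4 -1.3 -2.3] gap 0.19 j6 1.51
  shift/.75: [0.0076 0.0006 0.0004] turn about tool x /90: -0.0001 j [ 0.21  0.21  1.47 -0.    1.47  1.51]
green [ 565.7 -154.2    9.1] tray xy [ 0.6 49.8] res px [-0.3  0.1 -0.2 -0. ]
orange [ 551.8 -203.2   10.7] tray xy [ 2.2 -1.1] res px [-0.1  0.  -0.1 -0. ]
yellow [ 539.1 -253.2    9.4] tray xy [  5.2 -52.6] res px [ 0.1 -0.   0.1  0. ]
```

View pics/f2.png

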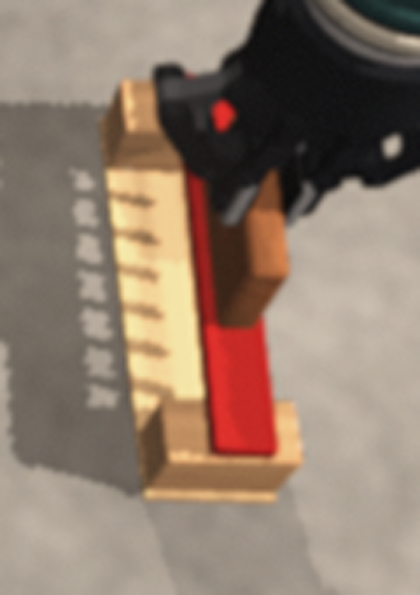

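The crayons triangulate to the grooves at +50, 0 and -50 mm, at a height that means they're seated. The bar is in line above the blocks, so I'll set it down.

Call:
{"fn": "servo_tool", "kwargs": {"series": [-1,0.004,0,0,0,-1,0.007,0,0,0,-1,0.008,0,0,0,-1,0.008,0,0,0]}}

```text
time_s: 15.02
tool_pos: [0.5541, 0.1754, 0.0772]
tcp_rot: [0.094, 0.701, 0.094, -0.701]
force: [-2.6, 0.1, 1.5]
finger_gap: 0.189
```

Call:
{"fn": "servo_tool", "kwargs": {"series": [-0.4,0,0,0,0,-0.2,0,0,0,0,0.2,0,0,0,0,0.6,0,0,0,0,1,0,0,0,0,1,0,0,0,0,1,0,0,0,0,1,0,0,0,0]}}

```text
time_s: 16.02
tool_pos: [0.554, 0.1752, 0.0765]
tcp_rot: [0.094, 0.701, 0.094, -0.701]
force: [-0.5, -1.0, 0.4]
finger_gap: 0.997
```

Call:
{"fn": "servo_tool", "kwargs": {"series": [1,-0.02,0,0,0,1,-0.06,0,0,0,1,-0.11,0,0,0,1,-0.17,0,0,0,1,-0.2,0,0,0,1,-0.2,0.05,0.08,0,1,-0.2,0.1,0.16,0,1,-0.2,0.1,0.24,0,1,-0.2,0.1,0.24,0,1,-0.2,0.1,0.24,0]}}

```text
time_s: 17.27
tool_pos: [0.4006, 0.0553, 0.228]
tcp_rot: [0.094, 0.702, 0.094, -0.699]
force: [-0.5, 0.8, -0.3]
finger_gap: 1.004
```

Run:
```python
from plant import r
import cv2
s=r.sense();print(s["time_s"],s["tool_pos"],s["finger_gap"],s["force"])
for n in("scene","top"):
    cv2.imwrite(f"pics/{n}9.png",r.grab_frame(n)["image"][:,:,::-1])
```

```text
17.275 [0.40063751 0.0553409  0.22799587] 1.0037104065187301 [-0.54877582  0.83022398 -0.26742712]
```

View pics/scene9.png

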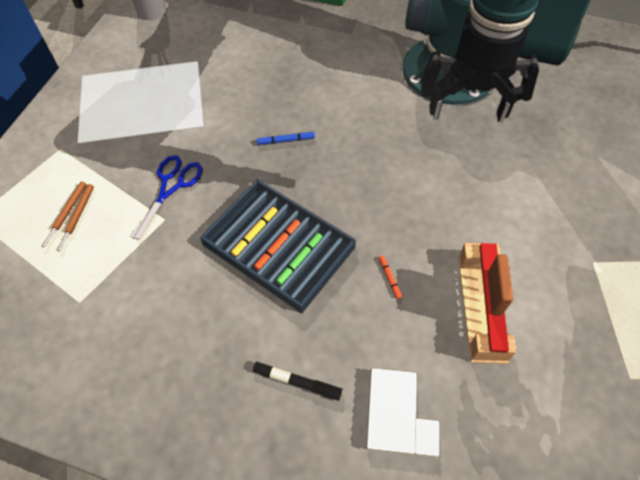

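View pics/top9.png

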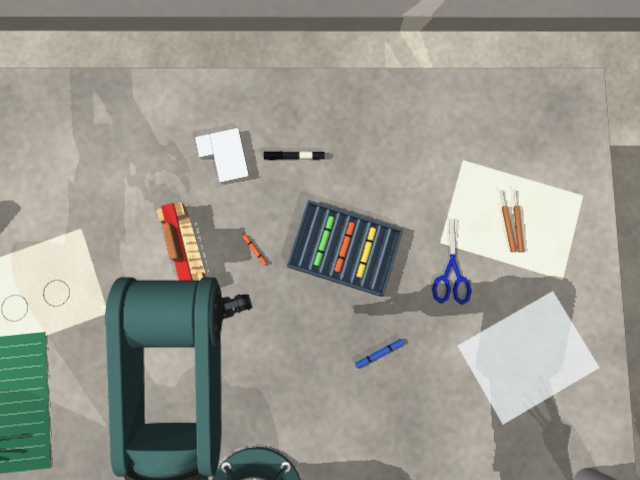

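The rake stands upright on its rest as it did at the start, near (487,300) in the scene view. The three crayons lie in their grooves, the other objects haven't moved, and the arm is clear. I'm handing the job in.

```bash
python3 -c "
from plant import r
print(r.close_job())"
```

```text
the job is handed in; nothing more can be done
None
```

The job is done and handed in at about 17.4 s of the 54 s allowed. I gripped the rake by its handle and combed once across the ridges toward tray −y with the tips about 2–3 mm above them. All three crayons turned parallel and dropped into grooves. I then set the rake back upright on its rest, let go and moved the arm clear.

- **Binding:** the yellow crayon bound once, with about 15 N measured at the wrist. I eased back about 8 mm, and the next pass went over it with no force.
- **Crayons:** before I released the rake, I located them from both cameras. Green was in the groove at +50 mm, orange at 0 and yellow at −50 mm. Their centres came out 9–11 mm above the table against a nominal 12.5 mm, so they are seated, allowing for camera error.
- **Final pictures:** the rake stands on its rest where it began. The marker, foam block, scissors and look-alike crayons have not moved.
- **Failed checks:** none failed. The two cameras put the tray's centre about 5 mm apart, mostly because I misread one corner in the scene view, so I relied mainly on the top view.

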